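# Back up a block in the end-dowelling jig and lock the batten with the cam lever

### The arm

A 7-joint arm with a two-finger parallel gripper is mounted at the origin on a cart in front of the work surface, level with it; the furniture and walls round the work are solid. World frame = base frame: x ahead of the robot, y to its left, z up, the work surface at z = 0. Lengths are in mm, angles in degrees, forces in N, time in s.
With the tool pointing down it reaches from about 400 to 925 mm from the base axis. Payload 5.6 kg.
Tool frame: the origin (TCP) lies midway between the tips of the shut fingers; the grasp point (between the pads) lies 19 mm behind it (robot.grip_depth is the distance from the TCP to the grasp point, in mm); z points along the fingers, y is the direction in which the jaws open and shut (so a half turn about z gives the same grasp; the last joint's range is limited). The gripper opens to 85 mm and grips with 20 to 120 N. Pads are 22 mm wide; open, the fingers measure 114 mm over their backs; the gripper's body (76 mm by 85 mm) begins 54 mm behind the grasp point. The pads swing forward as they close: fully open they stand 13 mm farther back than shut.
Start: joints at [64.114, 26.786, -0.665, 91.828, 0.344, 61.387, -3.226], TCP at [258.341, -596.464, 199.89] pointing down, gripper open.
Joint ranges: [-144.91, 144.91], [-17.63, 115.5], [-89.93, 88.59], [15.96, 139.68], [-74.01, 254.01], [8.47, 105.57], [-167.45, 167.45]. Speed limits (degrees/s): [147.25, 147.25, 180, 180, 180, 180, 180].

### API

Orientations are given as [roll, pitch, yaw] about the fixed x, y, z axes, in that order (R = Rz(yaw) Ry(pitch) Rx(roll)).
In Python, from bench import robot, cams gives the robot as it stands.
- The arm moves only by the tool drive_tool, never from a script. Its argument "series" is a list of rows, each a list of 3 entries, a list of its own where there are three numbers: the opening, from 0 (shut) to 1 (fully open), then the shift along the tool's x, y, z in cm, then the turn, a rotation vector about the tool's x, y, z in degrees. In form: [[claw, [tx, ty, tz], [rx, ry, rz]], ...]. A call has 1 to 12 rows; each row shifts and turns the commanded pose from where the row before left it, along the tool's axes as they then stand; what a row does not reach is not made up. A row lasts 1/8 s, in which the tool goes at most 62.5 mm and 10.7 degrees, less where a joint would pass 70% of its speed; a pose out of reach is approached as far as the arm can. A call with a gripper value outside its range is refused whole. The fingers move at their own pace and stop on an object; "squeeze" is the grip in N (left out, the last holds). Time passes only in rows, so rows that do not move let the fingers close. It gives the time, the measured TCP pose, the force and the opening at its end, in the units of the state.
- robot.get_obs(): the state, without advancing time (a new reading comes with each control period).
- cams.snapshot(name): name is "side" or "top" or "wrist"; returns the picture (480x640x3 uint8, blue, green, red); there is no depth.
- cams.camera_model(name): a dict with "fx", "fy", "cx", "cy" (pixels), "xyz" and "attitude" of the camera in the world. Camera axes: x right, y down, z forward; pixel columns grow to the right and rows downward; lengths in mm; the calibration is good to about 2 mm. A picture is of the moment at which its call begins: read the wrist's pose just before it. camera_model takes no time and is no camera call; for the wrist camera it gives the pose at the moment of the call.
- robot.close_job(): hands the job in, once; it reports no verdict.
The state is a dict: "time": time; "joint_positions": joint angles; "dq": joint speeds; "joint_efforts": joint torques, N m; "ee_pos": TCP position; "eef_rot": TCP orientation; "contact_force": force on the tool from outside, world axes, zero at the start; "wrist_torque": the same for the moment, N m; "width": finger opening in mm.
Only numpy, scipy, OpenCV 4.12 (cv2) and the standard library are available. Lean on these libraries where they do the work, as an engineer would, in place of code of your own. Each camera call takes 0.05 s, during which the arm holds its last target. There are 200 camera calls.

### The job

Get the wooden block in the dowelling jig ready for drilling: thread the thick batten through the slot of the clamp head, push it gently until the block sits tight between the batten's end and the drill guide, then flip the cam lever over centre so that it stays down and clamps the batten. Do not ram the block, and leave the thinner strip where it lies.

Things in the scene. Friction and masses are not known exactly. Their poses are not given: they have to be found in the camera images.
- jig: End-dowelling jig fixed to the bench: plywood base 90 (x) x 315 (y, -150 to +165 mm) x 15 mm thick. Origin on its underside, middle of x; z up, front -x. Upright drill guide (84 wide, 20 thick, top z 60 mm) near the +y end, wing-screwed where last set: its face is somewhere between y +115 and +125 mm, not reported. Back fence: inner face x +31.5 mm, y -1 to +104, top z 29 mm. Bare bed y -150 to -55 mm.
- slot_mouth (a point): Outer mouth of the slot, centre of its floor: jig x 0, y -55, z 15 mm. The slot runs straight through the wooden clamp head along jig y, from y -55 to -15 mm; it is 31 mm wide (x), 21.5 mm high under the raised shoe, its floor is the base top. Mouth bevelled 45 degrees, about 3.5 mm, at both sides. The batten goes in here toward +y. Head 71 mm wide, wood to z 50 mm, two steel ears to z 82 mm.
- batten: The thick batten: straight wooden bar 28 (x) x 280 (y) x 18 mm (z), 60 to 130 g, loose, lying flat on the bench. Origin: centre of its underside; y along its length, both ends alike. In the slot it lies flat on the base top (z 15 mm); home, its origin is at jig y -115 to -125 mm, depending on the guide's setting.
- shoe: Brass pressure shoe in the roof of the slot, 22 x 18 mm, under the cam. Origin: middle of the shoe, 6 mm above its underside. Its edges are bevelled. It sinks about 4 mm as the lever closes and then presses on the batten's top with some 100 N; raised, its underside is about 37 mm above the bench.
- piece: The wooden block to be drilled: 60 (x) x 100 (y) x 24 mm (z), loose, lying flat on the base (z 15 mm) between clamp head and drill guide, 7 to 30 mm short of the guide. Origin: centre of its underside; y along its length, toward the guide. It slides freely until it meets the guide, which does not give.
- cam_lever (a joint): Cam lever on the clamp head, hinge axis along jig y. 0 = open: handle up, leaning 7 degrees to the back (+x). It swings to the front (-x) and down; 1.6 = closed stop: handle points to -x, 6 degrees above level. It resists with up to about 0.5 N m (6 N at the grip) and springs back open if let go before about 1.2 rad; past about 1.4 it snaps shut and stays, pressing the shoe on the batten.
- lever_pivot (a point): The lever's hinge axis at the middle of the lever: jig frame x 0, y -35, z 62 mm.
- lever_grip (a point): Point in the middle of the lever's black grip, 85 mm from the hinge axis. The grip is 22 mm wide along the hinge axis, 13 mm thick and reaches from 61 to 107 mm from the axis; it moves with the lever.
- thin_strip: Bystander, not the batten: thin wooden strip 20 x 260 x 12 mm lying on the bench. Origin: centre of its underside.

How it is judged:
By the outcome, as a careful person would: the job done as asked, in the order asked, and still so for the second after the job is handed in, with the robot touching nothing.
It also fails if it takes over 56 s, if anything falls off the work surface, if the arm or the gripper's body presses on something with over 40 N, if the wrist force passes 120 N, or if a joint passes its speed limit or range.

## Working session

There is one attempt and no reset: what is moved stays moved. The work goes in short steps, Python scripts to look and compute and a tool call to move; the robot and the scene stay as the last step left them, time stands still between calls to the robot, and variables do not carry over. Pictures are saved under pics/ and viewed, on a budget of 10 in all, crops included, one or two more only if the job needs it, and the job is handed in when it is done.

Besides the shell and the picture viewer there is one more tool, called after "Call:" in YAML: its name, and indented under it one key for each argument. drive_tool: Moves the arm, as the interface text tells. Its arguments: {"type":"object","properties":{"series":{"type":"array"},"squeeze":{"type":"number"}},"required":["series"]}

```bash
mkdir -p pics; ls; python3 - <<'E'
from bench import robot,cams
import cv2
o=robot.get_obs();print({k:o[k] for k in('time','ee_pos','eef_rot','width','contact_force')})
for n in('top','side'):
    cv2.imwrite(f'pics/{n}0.png',cams.snapshot(n));print(n,cams.camera_model(n))
print(cams.camera_model('wrist'))
E
```

```text
pics
{'time': 0.0, 'ee_pos': array([ 258.08177314, -595.87766672,  198.93329475]), 'eef_rot': array([-1.79896910e+02,  4.60424831e-03,  2.34193520e+01]), 'width': 85.37642101075204, 'contact_force': array([-0.38076109,  0.15255203,  0.15302822])}
top {'fx': 604.0733813015746, 'fy': 604.0733813015746, 'cx': 314.83224101474417, 'cy': 242.69915400258915, 'xyz': array([ 322.94300236, -193.88952971, 1180.03053572]), 'attitude': array([-171.28720889,    0.54843934,  -90.59907305])}
side {'fx': 603.867712372691, 'fy': 603.867712372691, 'cx': 312.61904453934255, 'cy': 242.8553235396852, 'xyz': array([  321.02035344, -1135.20595558,   694.16144951]), 'attitude': array([-121.88248269,   -0.64962523,   -7.67172246])}
{'fx': 356.0583211629786, 'fy': 356.0583211629786, 'cx': 319.5247838347869, 'cy': 240.50206310946325, 'xyz': array([ 330.61780183, -564.31657062,  371.88158816]), 'attitude': array([ 1.61912075e+02,  6.15926821e-02, -6.66041990e+01])}
```

View pics/top0.png

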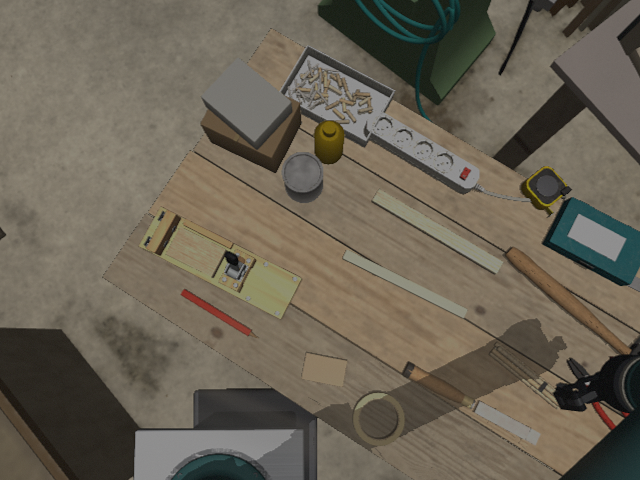

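View pics/side0.png

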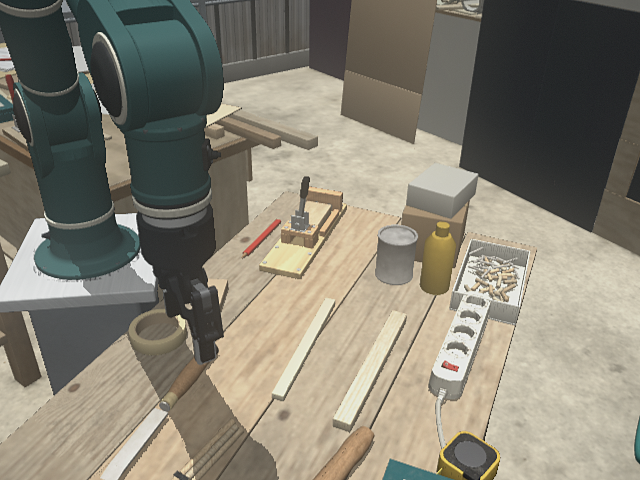

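The top view shows the jig at about (150–300, 210–317), with the drill guide at its left end (157,230) and the lever at (233,262). There are two strips: the upper one from (375,195) to (500,270), which looks thicker, and the lower one from (343,253) to (467,315). The side view agrees. Next I measure them.

```bash
cat > h.py <<'E'
import numpy as np,cv2
from scipy.spatial.transform import Rotation as R
def ray(c,uv):
    uv=np.atleast_2d(uv).astype(float)
    d=np.c_[(uv[:,0]-c['cx'])/c['fx'],(uv[:,1]-c['cy'])/c['fy'],np.ones(len(uv))]
    return d@R.from_euler('xyz',c['attitude'],degrees=True).as_matrix().T
def toplane(c,uv,z):
    d=ray(c,uv);return c['xyz']+d*((z-c['xyz'][2])/d[:,2])[:,None]
def project(c,P):
    q=(np.atleast_2d(P)-c['xyz'])@R.from_euler('xyz',c['attitude'],degrees=True).as_matrix()
    return np.c_[q[:,0]/q[:,2]*c['fx']+c['cx'],q[:,1]/q[:,2]*c['fy']+c['cy']]
def rect(P):
    (cx,cy),(w,h),a=cv2.minAreaRect(P[:,:2].astype(np.float32))
    if w<h: w,h,a=h,w,a+90
    return np.round([cx,cy,w,h,(a+90)%180-90],1)
E
python3 - <<'E'
from h import *
from bench import cams
im=cv2.imread('pics/top0.png');c=cams.camera_model('top')
hsv=cv2.cvtColor(im,cv2.COLOR_BGR2HSV)
for p in [(440,232),(405,283),(270,285),(200,250),(430,250),(345,220),(167,232)]: print(p,hsv[p[1],p[0]])
m=cv2.inRange(hsv,(22,40,120),(40,255,255))
n,l,s,_=cv2.connectedComponentsWithStats(m)
for i in range(1,n):
    if s[i,4]>400:
        ct=max(cv2.findContours((l==i).astype(np.uint8),0,1)[0],key=len)[:,0]
        print(s[i],rect(toplane(c,ct,18)),rect(toplane(c,ct,15)), cv2.boxPoints(cv2.minAreaRect(ct)).round(1).tolist())
big=cv2.resize(im[190:330,120:310],None,fx=4,fy=4,interpolation=2)
cv2.imwrite('pics/jig.png',big)
E
```

```text
(440, 232) [ 27  57 143]
(405, 283) [ 28  30 144]
(270, 285) [ 30  68 143]
(200, 250) [ 19  80 144]
(430, 250) [ 17  70 121]
(345, 220) [ 18  61 129]
(167, 232) [ 11 107  50]
[373 189 126  82 802] [ 523.1 -422.6  278.4   27.1   58. ] [ 523.6 -423.2  279.1   27.2   58. ] [[371.70001220703125, 199.89999389648438], [378.6000061035156, 188.1999969482422], [503.20001220703125, 261.1000061035156], [496.3999938964844, 272.79998779296875]]
[ 153  220  148   99 3499] [458.  -13.1 279.8  88.4  62.8] [458.3 -12.6 280.5  88.6  62.8] [[152.1999969482422, 254.60000610351562], [172.8000030517578, 213.39999389648438], [301.20001220703125, 277.6000061035156], [280.6000061035156, 318.79998779296875]]
```

View pics/jig.png

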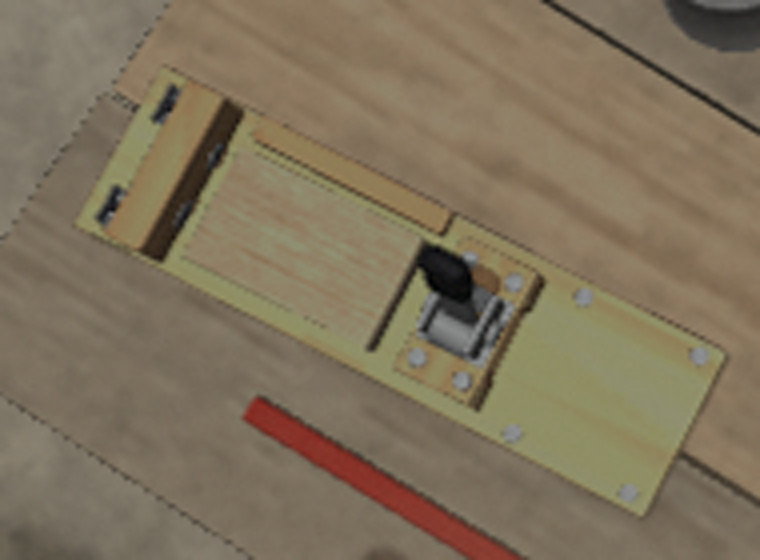

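The crop shows the jig's bed corners at about (725,352), (643,515), (78,225) and (168,68), in 4x crop pixels. The guide is upper left, the block lies against the fence, and the slot mouth faces lower right. The batten is the upper bar, measured at 278x27 mm.

```bash
cat >> h.py <<'E'
def rv2(o): return R.from_euler('xyz',o['eef_rot'],degrees=True)
def step(o,p,ypr):  # displacement in tool axes (cm), rotvec in tool axes (deg) from obs to target
    r=rv2(o);t=R.from_euler('xyz',ypr,degrees=True)
    return (r.inv().apply(np.array(p)-o['ee_pos'])/10).round(2),(r.inv()*t).as_rotvec(degrees=True).round(2)
E
python3 - <<'E'
from h import *
from bench import cams,robot
im=cv2.imread('pics/top0.png');c=cams.camera_model('top')
C=(np.array([[725,352],[643,515],[78,225],[168,68]])+.5)/4-.5+[120,190]
P=toplane(c,C,15)[:,:2];print(P.round(1),rect(P))
d=P[3]-P[0]+P[2]-P[1];print('yaw',np.degrees(np.arctan2(d[1],d[0])),[np.linalg.norm(P[i]-P[(i+1)%4]).round(1) for i in range(4)])
u=d/np.linalg.norm(d);o=P.mean(0)-7.5*u;print('jig origin',o,u)
# thin strip: local contrast in hue/sat around
hsv=cv2.cvtColor(im,cv2.COLOR_BGR2HSV)
m=cv2.inRange(hsv,(22,15,125),(40,60,255));m[:, :335]=0;m[:240]=0;m[330:]=0
n,l,s,_=cv2.connectedComponentsWithStats(m);i=1+s[1:,4].argmax()
ct=max(cv2.findContours((l==i).astype(np.uint8),0,1)[0],key=len)[:,0];print(s[i],rect(toplane(c,ct,12)))
b=np.array([np.cos(np.radians(58)),np.sin(np.radians(58))])
g=np.array([523.4,-423])-60*b
ob=robot.get_obs()
print('grip',g,step(ob,[*g,120],[180,0,58]))
E
```

```text
[[ 433.6 -156.9]
 [ 355.7 -117.1]
 [ 499.4  159. ]
 [ 577.2  117.1]] [466.8   0.6 311.2  88.4  62.5]
yaw 62.416778002307765 [np.float64(87.4), np.float64(311.2), np.float64(88.4), np.float64(309.4)]
jig origin [463.02127205  -6.11847952] [0.46303651 0.88633921]
[ 343  250  124   68 1310] [ 421.6 -357.1  258.8   19.2   62.5]
grip [ 491.60484415 -473.88288577] (array([26.28, -1.91,  7.9 ]), array([-9.000e-02, -2.000e-02, -3.458e+01]))
```

Call:
drive_tool:
  series:
    - [1,[3.75,-0.27,0.6],[0,0,0]]
    - [1,[3.75,-0.27,0.6],[0,0,0]]
    - [1,[3.75,-0.27,0.6],[0,0,0]]
    - [1,[3.75,-0.27,0.6],[0,0,0]]
    - [1,[3.75,-0.27,0.6],[0,0,0]]
    - [1,[3.75,-0.27,0.6],[0,0,0]]
    - [1,[3.78,-0.27,0.6],[0,0,0]]
    - [1,[0,0,0.9],[0,0,-8.65]]
    - [1,[0,0,0.9],[0,0,-8.65]]
    - [1,[0,0,0.9],[0,0,-8.65]]
    - [0.7,[0,0,0.9],[0,0,-8.65]]
    - [0.7,[0,0,0],[0,0,0]]

```text
time: 1.6
ee_pos: [491.1, -474.1, 120.5]
eef_rot: [-179.9, -0.0, 57.9]
contact_force: [0.4, 0.2, -0.5]
width: 60.0
```

```bash
python3 - <<'E'
from h import *
from bench import cams,robot
o=robot.get_obs();c=cams.camera_model('wrist');im=cams.snapshot('wrist')
print(o['ee_pos'],o['eef_rot'],o['width'],o['time'])
import pickle;pickle.dump(c,open('w1.pkl','wb'))
cv2.imwrite('pics/w1.png',im)
E
```

```text
[ 491.14436346 -474.12029232  120.48193481] [-1.79851245e+02 -4.71647927e-02  5.79132182e+01] 59.95398194351745 1.6
```

View pics/w1.png

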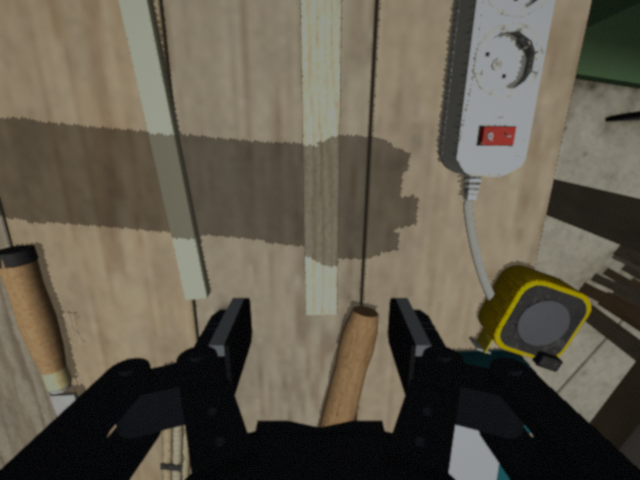

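The wrist view shows the batten running up the middle from its near end at (321,315), with edges near x=305 and x=337. A wooden tool handle starts at (362,310), next to that end. I'll put this in world coordinates.

```bash
python3 - <<'E'
from h import *
import pickle
from bench import robot
c=pickle.load(open('w1.pkl','rb'));im=cv2.imread('pics/w1.png')
hsv=cv2.cvtColor(im,cv2.COLOR_BGR2HSV)
lab=cv2.cvtColor(im,cv2.COLOR_BGR2LAB)
E=[]
for y in (20,50,80,110,275,295):
    r=im[y].astype(float); s=hsv[y,:,0].astype(float)
    L=cv2.GaussianBlur(lab[y:y+1,:,1].astype(np.float32),(5,1),0)[0];g=np.gradient(L)
    a=285+np.argmin(g[285:320]);b=320+np.argmax(g[320:355]);E.append((a,b,y));
E=np.array(E);print(E.tolist())
A=toplane(c,E[:,[0,2]],18)[:,:2];B=toplane(c,E[:,[1,2]],18)[:,:2];M=(A+B)/2
print(M.round(1),np.linalg.norm(A-B,axis=1).round(1))
v=cv2.fitLine(M.astype(np.float32),cv2.DIST_L2,0,.01,.01).ravel();print('axis deg',np.degrees(np.arctan2(v[1],v[0])))
print('end',toplane(c,[[321,315]],18),'handle',toplane(c,[[365,308],[352,308],[377,315]],15))
print('tcp px',project(c,[[491.1,-474.1,18],[491.1,-474.1,120]]))
E
```

```text
[[300, 340, 20], [301, 339, 50], [301, 339, 80], [302, 340, 110], [304, 337, 275], [305, 336, 295]]
[[ 568.6 -349.7]
 [ 558.9 -365.1]
 [ 548.8 -381.3]
 [ 538.8 -398.6]
 [ 469.3 -508.8]
 [ 459.5 -524.5]] [27.1 26.3 27.  27.6 27.7 26.5]
axis deg 58.022537
end [[ 449.57494199 -541.14320075   18.        ]] handle [[ 485.02248751 -557.18850003   15.        ]
 [ 475.36816295 -551.14686159   15.        ]
 [ 490.54618405 -568.81181042   15.        ]]
tcp px [[320.54975347 228.1478402 ]
 [320.63791702 281.21917451]]
```

Call:
drive_tool:
  series:
    - [0.7,[0,0,3],[0,0,0]]
    - [0.7,[0,0,3],[0,0,0]]
    - [0.7,[0,0,2.5],[0,0,0]]
    - [0.7,[0,0,2],[0,0,0]]
    - [0.7,[0,0,1.3],[0,0,0]]
    - [0.7,[0,0,0],[0,0,0]]
    - [0,[0,0,0],[0,0,0]]
    - [0,[0,0,0],[0,0,0]]
    - [0,[0,0,0],[0,0,0]]
    - [0,[0,0,0],[0,0,0]]
    - [0,[0,0,0],[0,0,0]]
  squeeze: 60

```text
time: 3.02
ee_pos: [492.0, -474.7, 4.0]
eef_rot: [180.0, 0.0, 58.0]
contact_force: [0.5, -0.3, -0.7]
width: 0.3
```

```bash
python3 - <<'E'
from h import *
from bench import cams,robot
o=robot.get_obs();im=cams.snapshot('wrist');s=cams.snapshot('side')
print(o['ee_pos'],o['eef_rot'],o['width'],o['time'],o['contact_force'])
s=s[280:480,160:460]
cv2.imwrite('pics/w2.png',np.hstack([cv2.resize(im,(400,300)),cv2.resize(s,(400,300))]))
E
```

```text
[ 491.98987072 -474.72333083    3.99218535] [1.79992558e+02 5.34337158e-03 5.80180188e+01] 0.3184823798715558 3.025 [ 0.47768722 -0.31262737 -0.70541496]
```

View pics/w2.png

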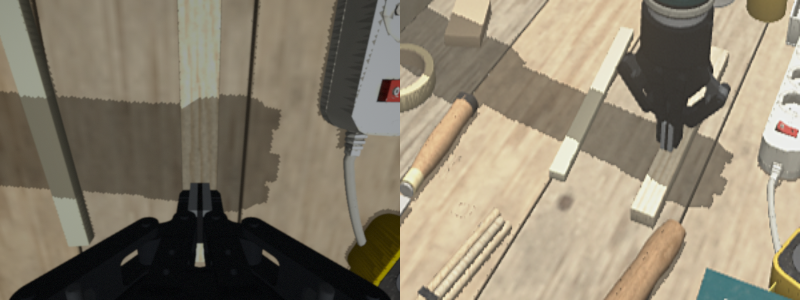

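```bash
python3 - <<'E'
from h import *
from bench import cams,robot
o=robot.get_obs();r=rv2(o);w=cams.camera_model('wrist');s=cams.camera_model('side');t=cams.camera_model('top')
for h in (0,10,19,25,30):
  for x in (0,11,-11):
    P=o['ee_pos']+r.apply([x,0,-h]);print(h,x,P.round(0),project(w,P).round(0),project(s,P).round(0))
s2=cams.snapshot('side')[330:430,300:420];t2=cams.snapshot('wrist')[250:450,200:440]
cv2.imwrite('pics/w3.png',np.hstack([cv2.resize(s2,(400,333),interpolation=2),cv2.resize(t2,(400,333),interpolation=2)]))
E
```

```text
0 0 [ 492. -475.    4.] [[321. 282.]] [[360. 390.]]
0 11 [ 498. -465.    4.] [[321. 262.]] [[362. 385.]]
0 -11 [ 486. -484.    4.] [[321. 300.]] [[357. 395.]]
10 0 [ 492. -475.   14.] [[321. 290.]] [[360. 385.]]
10 11 [ 498. -465.   14.] [[321. 270.]] [[363. 381.]]
10 -11 [ 486. -484.   14.] [[321. 309.]] [[358. 390.]]
19 0 [ 492. -475.   23.] [[321. 298.]] [[360. 381.]]
19 11 [ 498. -465.   23.] [[321. 277.]] [[363. 376.]]
19 -11 [ 486. -484.   23.] [[321. 319.]] [[358. 386.]]
25 0 [ 492. -475.   29.] [[321. 304.]] [[361. 378.]]
25 11 [ 498. -465.   29.] [[321. 283.]] [[363. 374.]]
25 -11 [ 486. -484.   29.] [[321. 325.]] [[358. 383.]]
30 0 [ 492. -475.   34.] [[321. 310.]] [[361. 376.]]
30 11 [ 498. -465.   34.] [[321. 287.]] [[363. 371.]]
30 -11 [ 486. -484.   34.] [[321. 331.]] [[358. 381.]]
```

View pics/w3.png

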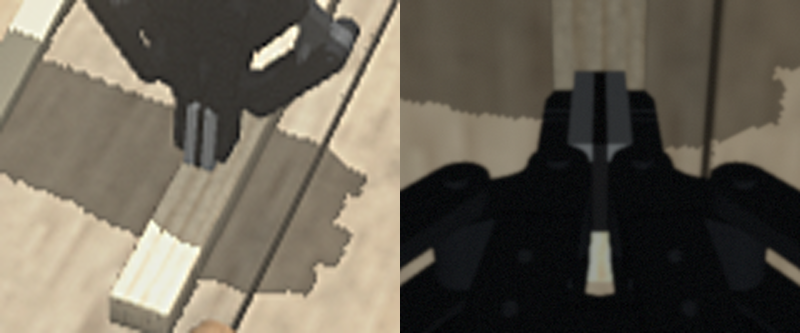

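The side view shows the shut fingers ending above the batten: the tip is near pixel (362,380), which puts it at about z 23–34. So the fingertips sit higher than the reported TCP. I'll feel for the batten's top (z 18) with small steps.

Call:
drive_tool:
  series:
    - [0,[0,0,0.15],[0,0,0]]
    - [0,[0,0,0.15],[0,0,0]]
    - [0,[0,0,0.15],[0,0,0]]
    - [0,[0,0,0],[0,0,0]]

```text
time: 3.72
ee_pos: [491.9, -474.5, -0.9]
eef_rot: [-180.0, -0.0, 58.0]
contact_force: [0.2, 0.5, 0.3]
width: 0.2
```

Call:
drive_tool:
  series:
    - [0,[0,0,0.15],[0,0,0]]
    - [0,[0,0,0.15],[0,0,0]]
    - [0,[0,0,0.15],[0,0,0]]
    - [0,[0,0,0],[0,0,0]]

```text
time: 4.22
ee_pos: [491.8, -474.6, -5.3]
eef_rot: [-180.0, -0.0, 58.0]
contact_force: [0.1, -1.4, -0.8]
width: 0.2
```

Call:
drive_tool:
  series:
    - [0,[0,0,0.15],[0,0,0]]
    - [0,[0,0,0.15],[0,0,0]]
    - [0,[0,0,0.15],[0,0,0]]
    - [0,[0,0,0],[0,0,0]]

```text
time: 4.72
ee_pos: [491.9, -474.6, -9.9]
eef_rot: [-180.0, 0.0, 58.0]
contact_force: [-1.0, -0.5, -0.0]
width: 0.0
```

Call:
drive_tool:
  series:
    - [0,[0,0,0.15],[0,0,0]]
    - [0,[0,0,0.15],[0,0,0]]
    - [0,[0,0,0.15],[0,0,0]]
    - [0,[0,0,0],[0,0,0]]

```text
time: 5.22
ee_pos: [492.0, -474.7, -13.3]
eef_rot: [-180.0, 0.0, 58.0]
contact_force: [-1.6, 1.8, 5.6]
width: 0.3
```

Contact came at a reported z of about -13.5, where the true tip height is 18. The fingers therefore end about 31 mm short of the reported TCP along the tool axis, and I'll allow for that from here on.

Call:
drive_tool:
  series:
    - [0.7,[0,0,-1],[0,0,0]]
    - [0.7,[0,0,0],[0,0,0]]
    - [0.7,[0,0,0],[0,0,0]]
    - [0.7,[0,0,0],[0,0,0]]
    - [0.7,[0,0,0.8],[0,0,0]]
    - [0.7,[0,0,0.8],[0,0,0]]
    - [0.7,[0,0,0.7],[0,0,0]]
    - [0,[0,0,0],[0,0,0]]
    - [0,[0,0,0],[0,0,0]]
    - [0,[0,0,0],[0,0,0]]
    - [0,[0,0,0],[0,0,0]]
  squeeze: 60

```text
time: 6.6
ee_pos: [492.0, -474.8, -27.0]
eef_rot: [180.0, 0.0, 58.0]
contact_force: [0.3, -0.9, 0.0]
width: 26.3
```

```bash
python3 - <<'E'
from h import *
from bench import cams
im=cv2.imread('pics/top0.png');c=cams.camera_model('top')
hsv=cv2.cvtColor(im,cv2.COLOR_BGR2HSV)
m=cv2.inRange(hsv,(22,40,120),(40,255,255))
n,l,s,_=cv2.connectedComponentsWithStats(m);i=[i for i in range(1,n) if s[i,4]>3000][0]
P=np.argwhere(l==i)[:,::-1]
Q=toplane(c,P,15)[:,:2];u=np.array([.463,.8863]);xj=np.array([u[1],-u[0]]);o=np.array([463,-6.1])
J=np.c_[(Q-o)@xj,(Q-o)@u]
L=[];H=[];Y=[]
for y in np.arange(-145,100,6):
    k=J[abs(J[:,1]-y)<3,0]
    if len(k)>3: Y.append(y);L.append(k.min());H.append(k.max())
Y=np.array(Y)
for nm,v in(('front',L),('back',H)):
    v=np.array(v);p=np.polyfit(Y,v,1)
    for _ in range(4):
        r=v-np.polyval(p,Y);k=abs(r)<2.5;p=np.polyfit(Y[k],v[k],1)
    print(nm,'at -100',np.polyval(p,-100).round(1),'slope deg',np.degrees(p[0]).round(2),k.sum())
print('y end',J[:,1].min())
print('box',toplane(c,[[304,353],[347,357],[343,386],[301,382]],5)[:,:2].round(0).tolist(),'ring',toplane(c,[[380,418]],10).round(0))
E
```

```text
front at -100 -44.3 slope deg 0.13 41
back at -100 41.9 slope deg -3.96 24
y end -148.05366478319948
box [[290.0, -162.0], [281.0, -244.0], [227.0, -235.0], [236.0, -155.0]] ring [[ 169. -303.   10.]]
```

Call:
drive_tool:
  series:
    - [0,[0,0,-1],[0,0,0]]
    - [0,[0,0,-1.5],[0,0,0]]
    - [0,[0,0,-1.5],[0,0,0]]
    - [0,[0,0,-0.5],[0,0,0]]
    - [0,[0,0,0],[0,0,0]]

```text
time: 7.22
ee_pos: [492.2, -475.0, 18.7]
eef_rot: [179.9, 0.0, 58.0]
contact_force: [-0.0, -0.3, -1.0]
width: 26.1
```

Call:
drive_tool:
  series:
    - [0,[0,0,0],[0,0,-2.2]]
    - [0,[0,0,0],[0,0,-2.2]]
    - [0,[0.7,-1.3,0],[0,0,0]]
    - [0,[1.3,-2.5,0],[0,0,0]]
    - [0,[1.5,-2.9,0],[0,0,0]]
    - [0,[1.5,-2.9,0],[0,0,0]]
    - [0,[1.5,-2.9,0],[0,0,0]]
    - [0,[1.5,-2.9,0],[0,0,0]]
    - [0,[1.5,-2.9,0],[0,0,0]]
    - [0,[1.5,-2.9,0],[0,0,0]]
    - [0,[1.1,-2,0],[0,0,0]]
    - [0,[0.6,-1.1,0],[0,0,0]]

```text
time: 8.72
ee_pos: [334.8, -248.7, 17.8]
eef_rot: [-180.0, -0.0, 62.5]
contact_force: [0.0, -1.1, -0.8]
width: 26.0
```

```bash
python3 - <<'E'
from h import *
from bench import cams,robot
t=cams.snapshot('top');s=cams.snapshot('side');o=robot.get_obs()
print(o['time'],o['ee_pos'],o['eef_rot'],o['width'],o['contact_force'],o['joint_positions'].round(1))
cv2.imwrite('pics/t1f.png',t);cv2.imwrite('pics/s1f.png',s)
a=cv2.resize(t[190:370,150:370],(488,400),interpolation=2);b=cv2.resize(s[150:360,200:360],(305,400),interpolation=2)
cv2.imwrite('pics/t1.png',np.hstack([a,b]))
E
```

```text
8.825 [ 334.9219165  -248.86005822   17.82863048] [-1.79955444e+02 -2.33664990e-03  6.25070669e+01] 26.23356257834622 [-0.01298133 -1.65067277 -0.13228304] [ 43.   23.9 -12.7 129.6  11.1  27.5  -6. ]
```

View pics/t1.png

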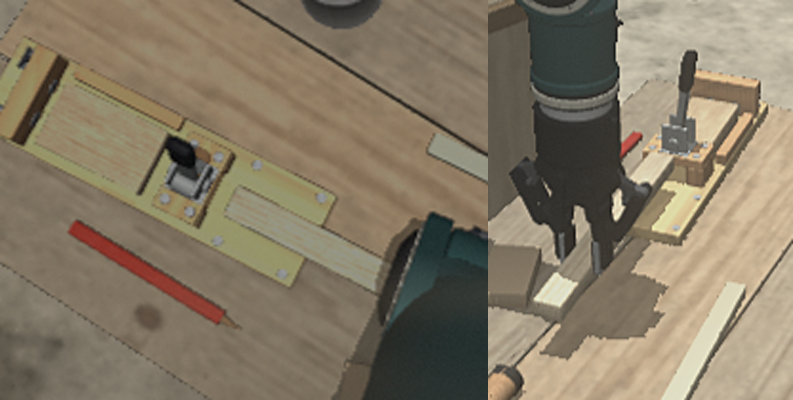

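The batten is held straight and points at the slot mouth. Its front end is at about (224–236, 186–215) in the crop, and it looks shifted a little toward the back. I'll check that with numbers.

```bash
python3 - <<'E'
from h import *
from bench import cams
t=cv2.imread('pics/t1f.png');c=cams.camera_model('top')
u=np.array([.463,.8863]);xj=np.array([u[1],-u[0]]);o=np.array([463,-6.1])
f=lambda uv,z:np.c_[(toplane(c,uv,z)[:,:2]-o)@xj,(toplane(c,uv,z)[:,:2]-o)@u].round(1).tolist()
print('eyeball',f(np.array([[236,186],[224,215],[383,262],[378,293]])/2.218+[150,190],63))
# sample jig-frame rectified at z=63 across batten
def wld(x,y,z): return np.array([*(o+x*xj+y*u),z])
g=cv2.cvtColor(t,cv2.COLOR_BGR2LAB).astype(np.float32)
X=np.arange(-40,40,.5)
for y in(-85,-95,-105,-115,-125,-135):
    pr=[]
    for dy in(-4,-2,0,2,4):
        uv=project(c,[wld(x,y+dy,63) for x in X]).astype(np.float32)
        pr.append(cv2.remap(g,uv[None,:,0],uv[None,:,1],1)[0])
    p=np.mean(pr,0);gr=np.linalg.norm(np.gradient(cv2.GaussianBlur(p,(1,5),0),axis=0),axis=1)
    a=X[:80][gr[:80].argmax()];k=(X>0)&(X<28);b=X[k][gr[k].argmax()];a=X[(X<-5)&(X>-25)][gr[(X<-5)&(X>-25)].argmax()]
    print(y,a,b,(a+b)/2)
# slot/head edges at z=50 : head corner crop pts
print('head',f(np.array([[231,151],[203,225],[185,122],[158,198]])/2.218+[150,190],50))
print('ears',f(np.array([[212,187],[195,196]])/2.218+[150,190],82))
E
```

```text
eyeball [[9.2, -73.8], [-16.8, -76.3], [8.5, -212.2], [-16.1, -220.1]]
-85 -17.5 13.0 -2.25
-95 -15.5 13.0 -1.25
-105 -15.0 13.0 -1.0
-115 -15.0 12.5 -1.25
-125 -15.5 12.5 -1.5
-135 -15.5 12.5 -1.5
head [[34.3, -54.3], [-32.1, -62.6], [38.5, -7.5], [-29.2, -17.8]]
ears [[-1.3, -59.3], [-14.2, -50.3]]
```

Call:
drive_tool:
  series:
    - [0,[0,0.12,0.5],[0,0,0]]
    - [0,[0,0,0.8],[0,0,0]]
    - [0,[0,0,0.8],[0,0,0]]
    - [0,[0,0,0.5],[0,0,0]]
    - [0,[0,0,0.25],[0,0,0]]
    - [0,[0,0,0],[0,0,0]]
    - [0,[0.4,0,0],[0,0,0]]
    - [0,[0.4,0,0],[0,0,0]]
    - [0,[0.3,0,0],[0,0,0]]
    - [0,[0.3,0,0],[0,0,0]]
    - [0,[0.3,0,0],[0,0,0]]

```text
time: 10.2
ee_pos: [344.5, -234.9, -10.6]
eef_rot: [180.0, 0.0, 62.4]
contact_force: [0.0, 0.8, -1.1]
width: 26.3
```

Call:
drive_tool:
  series:
    - [0,[0.3,0,0],[0,0,0]]
    - [0,[0.3,0,0],[0,0,0]]
    - [0,[0.3,0,0],[0,0,0]]
    - [0,[0.3,0,0],[0,0,0]]
    - [0,[0,0,0],[0,0,0]]

```text
time: 10.82
ee_pos: [350.0, -224.2, -10.6]
eef_rot: [-180.0, -0.0, 62.5]
contact_force: [-0.6, 0.3, -0.7]
width: 26.4
```

Call:
drive_tool:
  series:
    - [0,[0.3,-0.05,0],[0,0,0]]
    - [0,[0.3,0,0],[0,0,0]]
    - [0,[0.3,0,0],[0,0,0]]
    - [0,[0.3,0,0],[0,0,0]]
    - [0,[0.3,0,0],[0,0,0]]
    - [0,[0.3,0,0],[0,0,0]]
    - [0,[0.3,0,0],[0,0,0]]
    - [0,[0.2,0,0],[0,0,0]]
    - [0,[0,0,0],[0,0,0]]

```text
time: 11.95
ee_pos: [360.2, -203.7, -10.6]
eef_rot: [180.0, 0.0, 62.4]
contact_force: [-0.6, -0.1, -1.3]
width: 26.4
```

Call:
drive_tool:
  series:
    - [0,[0.2,0,0],[0,0,0]]
    - [0,[0.2,0,0],[0,0,0]]
    - [0,[0.2,0,0],[0,0,0]]
    - [0,[0.2,0,0],[0,0,0]]
    - [0,[0.2,0,0],[0,0,0]]
    - [0,[0.2,0,0],[0,0,0]]
    - [0,[0.2,0,0],[0,0,0]]
    - [0,[0.2,0,0],[0,0,0]]

```text
time: 12.95
ee_pos: [367.6, -189.5, -10.6]
eef_rot: [-180.0, 0.0, 62.4]
contact_force: [-0.2, -0.6, -0.9]
width: 26.2
```

Call:
drive_tool:
  series:
    - [0,[0.2,0,0],[0,0,0]]
    - [0,[0.2,0,0],[0,0,0]]
    - [0,[0.2,0,0],[0,0,0]]
    - [0,[0.2,0,0],[0,0,0]]
    - [0,[0.2,0,0],[0,0,0]]
    - [0,[0.2,0,0],[0,0,0]]
    - [0,[0.2,0,0],[0,0,0]]
    - [0,[0.1,0,0],[0,0,0]]
    - [0,[0,0,0],[0,0,0]]
  squeeze: 25

```text
time: 14.08
ee_pos: [374.6, -176.3, -10.6]
eef_rot: [180.0, -0.0, 62.4]
contact_force: [-0.3, 0.0, -0.1]
width: 26.5
```

```bash
python3 - <<'E'
from h import *
from bench import cams,robot
t=cams.snapshot('top');s=cams.snapshot('side')
cv2.imwrite('pics/t2f.png',t);cv2.imwrite('pics/s2f.png',s)
a=cv2.resize(t[195:315,135:275],(700,600),interpolation=2)
cv2.imwrite('pics/t2.png',a);print(robot.get_obs()['contact_force'])
E
```

```text
[-0.22652871  0.4079185  -0.40302294]
```

View pics/t2.png

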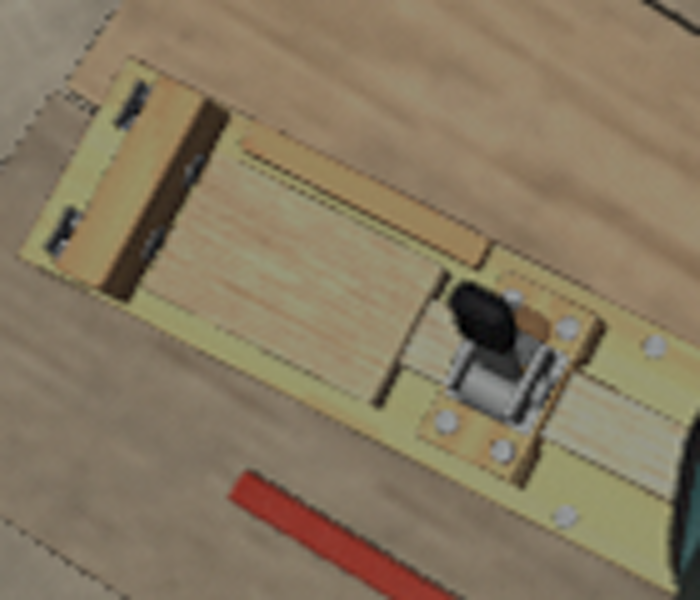

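The batten is through the slot and touches the block at (410,330). The block is close to the guide face, near (165,215). I'll now push in 1 mm rows and watch the force.

Call:
drive_tool:
  series:
    - [0,[0.1,0,0],[0,0,0]]
    - [0,[0.1,0,0],[0,0,0]]
    - [0,[0.1,0,0],[0,0,0]]
    - [0,[0.1,0,0],[0,0,0]]

```text
time: 14.68
ee_pos: [376.4, -172.8, -10.6]
eef_rot: [180.0, 0.0, 62.4]
contact_force: [0.2, -1.0, -0.7]
width: 26.1
```

Call:
drive_tool:
  series:
    - [0,[0.1,0,0],[0,0,0]]
    - [0,[0.1,0,0],[0,0,0]]
    - [0,[0.1,0,0],[0,0,0]]

```text
time: 15.05
ee_pos: [377.7, -170.1, -10.6]
eef_rot: [180.0, 0.0, 62.4]
contact_force: [-1.2, -0.6, -0.9]
width: 26.6
```

Call:
drive_tool:
  series:
    - [0,[0.1,0,0],[0,0,0]]
    - [0,[0.1,0,0],[0,0,0]]

```text
time: 15.3
ee_pos: [377.6, -169.6, -10.7]
eef_rot: [-179.9, 0.1, 62.3]
contact_force: [-4.1, -7.3, -1.1]
width: 26.6
```

Call:
drive_tool:
  series:
    - [0,[0.1,0,0],[0,0,0]]
    - [0,[0.1,0,0],[0,0,0]]

```text
time: 15.55
ee_pos: [377.3, -169.4, -10.8]
eef_rot: [-179.9, 0.2, 62.2]
contact_force: [-5.3, -12.3, -0.0]
width: 26.4
```

```bash
python3 - <<'E'
from h import *
from bench import cams,robot
t=cams.snapshot('top');c=cams.camera_model('top')
cv2.imwrite('pics/t3f.png',t);print(robot.get_obs()['contact_force'])
u=np.array([.463,.8863]);xj=np.array([u[1],-u[0]]);o=np.array([463,-6.1])
Y=np.arange(0,130,2.)
for n in('t2f','t3f'):
    g=cv2.imread(f'pics/{n}.png').astype(np.float32);pr=[]
    for x in(-20,-15,-10,0,10):
        uv=project(c,[[*(o+x*xj+y*u),39] for y in Y]).astype(np.float32)
        pr.append(cv2.remap(g,uv[None,:,0],uv[None,:,1],1)[0])
    p=np.mean(pr,(0,2));print(n,[(int(y),int(v)) for y,v in zip(Y,p) if y<36 or y>96])
E
```

```text
[ -6.16340741 -11.19914111  -0.93218225]
t2f [(0, 133), (2, 135), (4, 124), (6, 107), (8, 84), (10, 117), (12, 136), (14, 135), (16, 134), (18, 135), (20, 134), (22, 135), (24, 134), (26, 133), (28, 132), (30, 132), (32, 131), (34, 131), (98, 131), (100, 131), (102, 131), (104, 130), (106, 131), (108, 119), (110, 71), (112, 40), (114, 52), (116, 48), (118, 45), (120, 43), (122, 69), (124, 114), (126, 129), (128, 130)]
t3f [(0, 133), (2, 134), (4, 132), (6, 135), (8, 131), (10, 133), (12, 118), (14, 93), (16, 93), (18, 130), (20, 135), (22, 134), (24, 134), (26, 135), (28, 134), (30, 134), (32, 134), (34, 132), (98, 131), (100, 131), (102, 131), (104, 131), (106, 131), (108, 131), (110, 131), (112, 131), (114, 125), (116, 79), (118, 41), (120, 42), (122, 68), (124, 114), (126, 128), (128, 129)]
```

The block is tight: about 13 N of steady push, no further motion, and its end has reached the guide at y≈117. Now I ease off, set the batten down, release and rise.

Call:
drive_tool:
  series:
    - [0,[-0.15,0,0.05],[0,0,0]]
    - [0,[0,0,0.05],[0,0,0]]
    - [0.5,[0,0,0],[0,0,0]]
    - [0.5,[0,0,0],[0,0,0]]
    - [0.5,[0,0,0],[0,0,0]]
    - [0.5,[0,0,0],[0,0,0]]
    - [0.5,[0,0,-1],[0,0,0]]
    - [0.5,[0,0,-2],[0,0,0]]
    - [0.5,[0,0,-4],[0,0,0]]
    - [0.5,[0,0,-4],[0,0,0]]
    - [0.5,[0,0,-4],[0,0,0]]
    - [0,[0,0,-2],[0,0,0]]

```text
time: 17.1
ee_pos: [379.8, -168.2, 161.2]
eef_rot: [179.8, 0.0, 62.4]
contact_force: [0.9, -0.5, 0.3]
width: 25.8
```

```bash
python3 - <<'E'
from h import *
from bench import cams,robot
t=cams.snapshot('top');c=cams.camera_model('top');o_=robot.get_obs()
cv2.imwrite('pics/t4f.png',t);cv2.imwrite('pics/s4f.png',cams.snapshot('side'))
print(o_['time'],o_['ee_pos'],o_['eef_rot'],o_['width'],o_['joint_positions'].round(1),o_['contact_force'])
u=np.array([.463,.8863]);xj=np.array([u[1],-u[0]]);o=np.array([463,-6.1])
Y=np.arange(0,130,2.)
for n in('t3f','t4f'):
    g=cv2.imread(f'pics/{n}.png').astype(np.float32);pr=[]
    for x in(-20,-15,-10,0,10):
        uv=project(c,[[*(o+x*xj+y*u),39] for y in Y]).astype(np.float32)
        pr.append(cv2.remap(g,uv[None,:,0],uv[None,:,1],1)[0])
    p=np.mean(pr,(0,2));print(n,[(int(y),int(v)) for y,v in zip(Y,p) if y<24 or y>110])
# lever geometry in world: mid-lever points
for th in(0,.4,.8,1.2,1.6):
    a=np.radians(7)-th  # from vertical toward +x
    for r in(75,85): 
        x=r*np.sin(a);z=62+r*np.cos(a);print(th,r,(o+x*xj-35*u).round(1),round(z,1),end=' ')
    print()
E
```

```text
17.15 [ 380.81410478 -168.68648697  162.70406282] [1.79608285e+02 1.51536174e-04 6.24195695e+01] 18.14132937212786 [ 34.5   7.8 -16.3 124.3   3.   47.9 -11.3] [ 0.25083337 -1.31284406  0.94473046]
t3f [(0, 133), (2, 134), (4, 132), (6, 135), (8, 131), (10, 133), (12, 118), (14, 93), (16, 93), (18, 130), (20, 135), (22, 134), (112, 131), (114, 125), (116, 79), (118, 41), (120, 42), (122, 68), (124, 114), (126, 128), (128, 129)]
t4f [(0, 133), (2, 135), (4, 132), (6, 135), (8, 132), (10, 134), (12, 117), (14, 87), (16, 90), (18, 130), (20, 136), (22, 135), (112, 132), (114, 125), (116, 79), (118, 41), (120, 43), (122, 68), (124, 114), (126, 129), (128, 130)]
0 75 [454.9 -41.4] 136.4 0 85 [456.  -41.9] 146.4 
0.4 75 [428.6 -27.6] 134.1 0.4 85 [426.1 -26.3] 143.7 
0.8 75 [405.1 -15.3] 120.4 0.8 85 [399.6 -12.4] 128.2 
1.2 75 [388.2  -6.5] 97.5 1.2 85 [380.4  -2.5] 102.2 
1.6 75 [380.6  -2.5] 69.0 1.6 85 [371.8   2.1] 69.9
```

Call:
drive_tool:
  series:
    - [0,[0,1.2,0],[0,0,0]]
    - [0,[0,2.3,0],[0,0,0]]
    - [0,[0,2.3,0],[0,0,0]]
    - [0,[0,1.2,0],[0,0,0]]
    - [0,[0,0,0],[10,0,0]]
    - [0,[0,0,0],[10,0,0]]
    - [0,[0,0,0],[10,0,0]]
    - [0,[2,0,0],[0,0,0]]
    - [0,[4,0,0],[0,0,0]]
    - [0,[4,0,0],[0,0,0]]
    - [0,[3.3,0,0],[0,0,0]]
    - [0,[1.4,0,0],[0,0,0]]

```text
time: 18.7
ee_pos: [509.1, -67.0, 158.7]
eef_rot: [-150.0, -0.1, 62.6]
contact_force: [0.3, -0.3, 0.7]
width: -0.2
```

```bash
cat >> h.py <<'E'
U=np.array([.463,.8863]);XJ=np.array([U[1],-U[0]]);OJ=np.array([463,-6.1])
def jig(p): d=np.array(p[:2])-OJ; return np.array([d@XJ,d@U,p[2]]).round(1)
def wor(x,y,z): return np.array([*(OJ+x*XJ+y*U),z])
E
python3 - <<'E'
from h import *
from bench import cams,robot
im={n:cams.snapshot(n) for n in('side','top')};o=robot.get_obs();r=rv2(o)
print(o['time'],o['ee_pos'],jig(o['ee_pos']),o['eef_rot'],o['width'],o['contact_force'],o['joint_positions'].round(1))
out=[]
for n,(x0,y0,x1,y1) in (('side',(230,100,390,260)),('top',(180,190,340,350))):
    c=cams.camera_model(n);a=im[n]
    for h,col in((0,(0,0,255)),(31,(0,255,0))):
        p=o['ee_pos']+r.apply([0,0,-h]);q=project(c,p)[0];print(n,h,jig(p),q.round(1))
        cv2.drawMarker(a,tuple(int(v) for v in q.round()),col,0,5,1)
    q=project(c,o['ee_pos']+[0,0,31])[0];cv2.drawMarker(a,tuple(int(v) for v in q.round()),(255,0,0),0,5,1)
    out.append(cv2.resize(a[y0:y1,x0:x1],(400,400),interpolation=2))
cv2.imwrite('pics/l1.png',np.hstack(out))
E
```

```text
18.8 [508.97307164 -68.2932212  158.54645843] [ 69.5 -33.8 158.5] [-1.50019525e+02 -4.07818405e-02  6.25911782e+01] 0.006949571175693002 [-0.05778827 -0.25139906  0.36773209] [ 21.3  36.  -16.8  90.6  -1.2  82.7 -21.8]
side 0 [ 69.5 -33.8 158.5] [331.6 184.3]
side 31 [ 85.  -33.8 185.4] [339.5 173.3]
top 0 [ 69.5 -33.8 158.5] [246.4 226.6]
top 31 [ 85.  -33.8 185.4] [248.7 215.7]
```

View pics/l1.png

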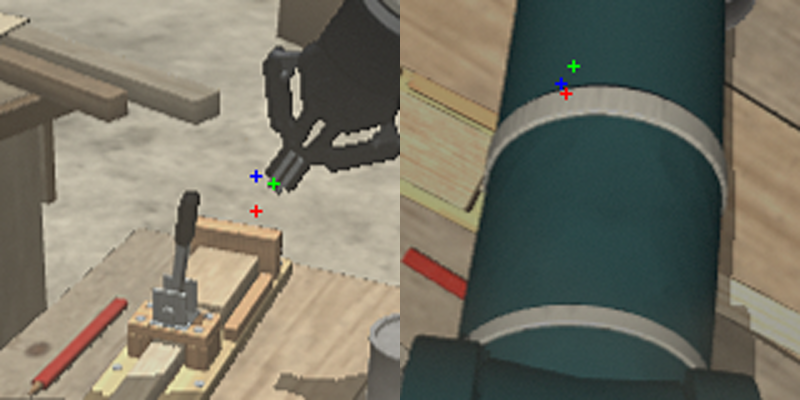

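The view confirms that the fingertip lies on the tool axis about 31 mm behind the TCP: the green mark at (274,183) is beside the visible tip at (283,188). The lever is clear, at (188,200–250). Now I plan the lever arc.

```bash
python3 - <<'E'
from h import *
from bench import robot
o=robot.get_obs();j=jig(o['ee_pos']);cur=np.array([j[0],j[2]])
f=np.radians(30);d=np.array([-np.sin(f),-np.cos(f)]);yy=np.array([np.cos(f),-np.sin(f)])
w=9
def tcp(th,s=82,extra=0):
    a=np.radians(7)-th;e=np.array([np.sin(a),np.cos(a)]);n=np.array([np.cos(a),-np.sin(a)])
    return np.array([0,62])+s*e+(6.5+w*abs(n@yy)+extra)*n+31*d
W=[tcp(0,extra=15),tcp(0,extra=2)]+[tcp(t) for t in np.r_[.1:1.56:.1]]
p=cur
for q in W:
    D=(q-p)/10;print(q.round(1),'ty %.2f tz %.2f'%(D@yy,D@d), 'r %.0f'%np.hypot(*wor(q[0],-35,0)[:2]));p=q
E
```

```text
[ 24.1 112.9] ty -1.66 tz 6.22 r 471
[ 11.2 114.5] ty -1.20 tz 0.51 r 459
[  0.7 116.8] ty -1.02 tz 0.32 r 449
[ -8. 118.] ty -0.81 tz 0.33 r 441
[-16.8 118.2] ty -0.78 tz 0.42 r 433
[-25.7 117.5] ty -0.73 tz 0.51 r 425
[-34.5 115.8] ty -0.68 tz 0.59 r 417
[-43.1 113.2] ty -0.61 tz 0.66 r 409
[-51.4 109.6] ty -0.54 tz 0.72 r 401
[-59.3 105.1] ty -0.46 tz 0.78 r 394
[-66.7  99.8] ty -0.37 tz 0.83 r 388
[-73.5  93.7] ty -0.28 tz 0.87 r 382
[-79.5  86.9] ty -0.18 tz 0.89 r 376
[-84.5  79.9] ty -0.09 tz 0.85 r 372
[-88.3  73.6] ty -0.01 tz 0.73 r 369
[-91.5  67. ] ty 0.05 tz 0.73 r 366
[-94.2  60.1] ty 0.12 tz 0.73 r 363
```

Call:
drive_tool:
  series:
    - [0,[-0.12,-0.4,1.6],[0,0,0]]
    - [0,[0,-0.4,1.6],[0,0,0]]
    - [0,[0,-0.4,1.6],[0,0,0]]
    - [0,[0,-0.46,1.42],[0,0,0]]
    - [0,[0,-0.6,0.25],[0,0,0]]
    - [0,[0,-0.6,0.26],[0,0,0]]
    - [0,[0,-0.51,0.16],[0,0,0]]
    - [0,[0,-0.51,0.16],[0,0,0]]
    - [0,[0,-0.4,0.16],[0,0,0]]
    - [0,[0,-0.41,0.17],[0,0,0]]

```text
time: 20.05
ee_pos: [440.1, -35.5, 117.9]
eef_rot: [-150.1, -0.0, 62.4]
contact_force: [4.1, -1.8, -2.9]
width: 0.2
```

Call:
drive_tool:
  series:
    - [0,[0,-0.39,0.21],[0,0,0]]
    - [0,[0,-0.39,0.21],[0,0,0]]
    - [0,[0,-0.36,0.25],[0,0,0]]
    - [0,[0,-0.37,0.26],[0,0,0]]
    - [0,[0,-0.34,0.3],[0,0,0]]
    - [0,[0,-0.34,0.29],[0,0,0]]
    - [0,[0,-0.3,0.33],[0,0,0]]
    - [0,[0,-0.31,0.33],[0,0,0]]

```text
time: 21.05
ee_pos: [409.6, -19.5, 113.2]
eef_rot: [-150.2, -0.0, 62.4]
contact_force: [5.5, -3.7, -1.4]
width: -0.1
```

```bash
python3 - <<'E'
from h import *
from bench import cams,robot
s=cams.snapshot('side');o=robot.get_obs();print(o['time'],jig(o['ee_pos']),o['eef_rot'],o['contact_force'],o['joint_positions'].round(1))
cv2.imwrite('pics/l2.png',cv2.resize(s[100:280,210:390],(500,500),interpolation=2))
E
```

```text
21.1 [-41.9 -36.6 113.1] [-1.50114927e+02 -7.69334990e-03  6.24039475e+01] [ 5.10272043 -3.66189849 -1.73795031] [ 21.3  30.6 -18.8 107.9  -2.9  70.3 -23.3]
```

View pics/l2.png

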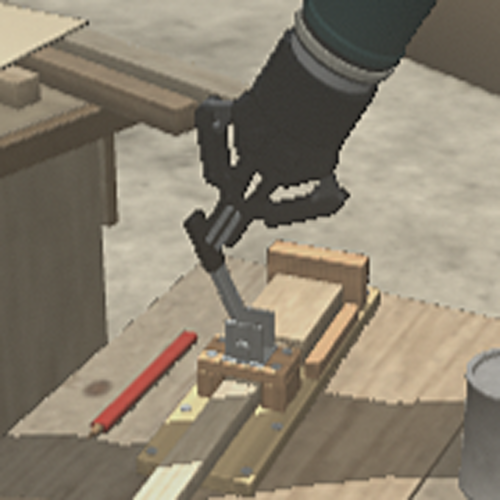

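The shut fingertip is pushing on the grip at (215,240), and the lever has come forward about 30° with 6 N. I continue along the arc.

Call:
drive_tool:
  series:
    - [0,[0.1,-0.27,0.36],[0,0,0]]
    - [0,[0,-0.27,0.36],[0,0,0]]
    - [0,[0,-0.23,0.39],[0,0,0]]
    - [0,[0,-0.23,0.39],[0,0,0]]
    - [0,[0,-0.19,0.42],[0,0,0]]
    - [0,[0,-0.18,0.41],[0,0,0]]
    - [0,[0,-0.14,0.44],[0,0,0]]
    - [0,[0,-0.14,0.43],[0,0,0]]
    - [0,[0,-0.09,0.45],[0,0,0]]
    - [0,[0,-0.09,0.44],[0,0,0]]

```text
time: 22.35
ee_pos: [377.0, -2.3, 87.3]
eef_rot: [-150.1, 0.1, 62.4]
contact_force: [4.0, -4.9, 2.3]
width: 0.1
```

Call:
drive_tool:
  series:
    - [0,[0,-0.05,0.43],[0,0,0]]
    - [0,[0,-0.04,0.42],[0,0,0]]
    - [0,[0,0,0.37],[0,0,0]]
    - [0,[0,0,0.36],[0,0,0]]
    - [0,[0,0.03,0.37],[0,0,0]]
    - [0,[0,0.02,0.36],[0,0,0]]

```text
time: 23.1
ee_pos: [365.3, 5.0, 66.7]
eef_rot: [-149.9, 0.0, 62.4]
contact_force: [0.8, -0.3, 0.2]
width: 0.2
```

```bash
python3 - <<'E'
from h import *
from bench import cams,robot
s=cams.snapshot('side');o=robot.get_obs();print(o['time'],jig(o['ee_pos']),o['eef_rot'],o['contact_force'],o['joint_positions'].round(1))
cv2.imwrite('pics/l3.png',cv2.resize(s[130:280,230:360],(433,500),interpolation=2))
E
```

```text
23.15 [-92.1 -35.6  66.4] [-1.49846052e+02  1.66324858e-02  6.24515555e+01] [-0.42580681  0.25518986 -0.74319445] [ 20.3  31.8 -19.5 115.2  -3.2  61.9 -24.3]
```

View pics/l3.png

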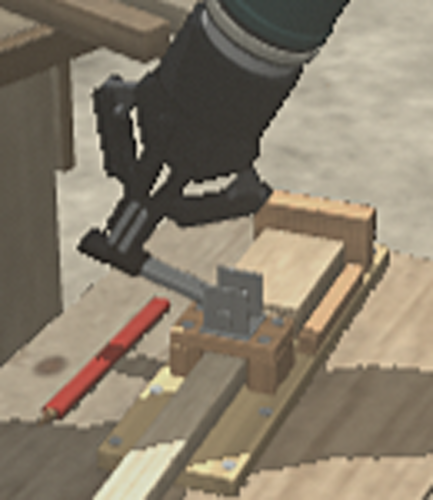

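The lever handle is nearly level at (85–150, 245–270) and the contact force fell to zero, so it snapped over. I'll do a gentle check press, then retreat.

Call:
drive_tool:
  series:
    - [0,[0,0,0.25],[0,0,0]]
    - [0,[0,0,0.25],[0,0,0]]

```text
time: 23.4
ee_pos: [363.8, 5.6, 62.4]
eef_rot: [-150.0, 0.0, 62.4]
contact_force: [0.0, -0.2, 0.5]
width: -0.0
```

Call:
drive_tool:
  series:
    - [0,[0,0,-1],[0,0,0]]
    - [0,[0,0,-2],[0,0,0]]
    - [0,[0,0,-4],[0,0,0]]
    - [0,[0,0,-5],[0,0,0]]
    - [0,[0,1,-5],[0,0,0]]
    - [0,[0,3,-3],[0,0,0]]
    - [0,[0,3,0],[0,0,0]]
    - [0,[0,3,0],[0,0,0]]
    - [0,[0,0,0],[0,0,0]]

```text
time: 24.52
ee_pos: [529.8, -81.9, 184.8]
eef_rot: [-149.9, 0.0, 62.3]
contact_force: [-0.5, -0.6, 1.2]
width: -0.1
```

```bash
python3 - <<'E'
from h import *
from bench import cams,robot
s=cams.snapshot('side');t=cams.snapshot('top');o=robot.get_obs();print(o['time'],jig(o['ee_pos']),o['contact_force'])
cv2.imwrite('pics/t5f.png',t)
cv2.imwrite('pics/l4.png',np.hstack([cv2.resize(s[150:290,220:360],(400,400),interpolation=2),cv2.resize(t[190:330,130:270],(400,400),interpolation=2)]))
c=cams.camera_model('top');Y=np.arange(0,130,2.)
for n in('t4f','t5f'):
    g=cv2.imread(f'pics/{n}.png').astype(np.float32)
    for x in (-20,0):
        uv=project(c,[wor(x,y,39) for y in Y]).astype(np.float32)
        p=cv2.remap(g,uv[None,:,0],uv[None,:,1],1)[0].mean(1);print(n,x,[(int(y),int(v)) for y,v in zip(Y,p) if y<24 or y>110])
E
```

```text
24.625 [ 93.1 -35.4 186.2] [0.72138921 1.21227741 0.57238901]
t4f -20 [(0, 137), (2, 137), (4, 137), (6, 137), (8, 138), (10, 129), (12, 84), (14, 52), (16, 88), (18, 135), (20, 136), (22, 136), (112, 132), (114, 122), (116, 68), (118, 43), (120, 41), (122, 71), (124, 115), (126, 129), (128, 128)]
t4f 0 [(0, 135), (2, 137), (4, 134), (6, 135), (8, 135), (10, 138), (12, 134), (14, 111), (16, 89), (18, 131), (20, 134), (22, 135), (112, 129), (114, 126), (116, 82), (118, 45), (120, 41), (122, 70), (124, 114), (126, 131), (128, 131)]
t5f -20 [(0, 142), (2, 150), (4, 148), (6, 148), (8, 150), (10, 139), (12, 90), (14, 54), (16, 95), (18, 145), (20, 147), (22, 147), (112, 142), (114, 132), (116, 73), (118, 45), (120, 45), (122, 77), (124, 123), (126, 139), (128, 140)]
t5f 0 [(0, 39), (2, 39), (4, 79), (6, 130), (8, 147), (10, 149), (12, 144), (14, 120), (16, 95), (18, 142), (20, 145), (22, 145), (112, 139), (114, 135), (116, 87), (118, 50), (120, 44), (122, 75), (124, 122), (126, 140), (128, 141)]
```

View pics/l4.png

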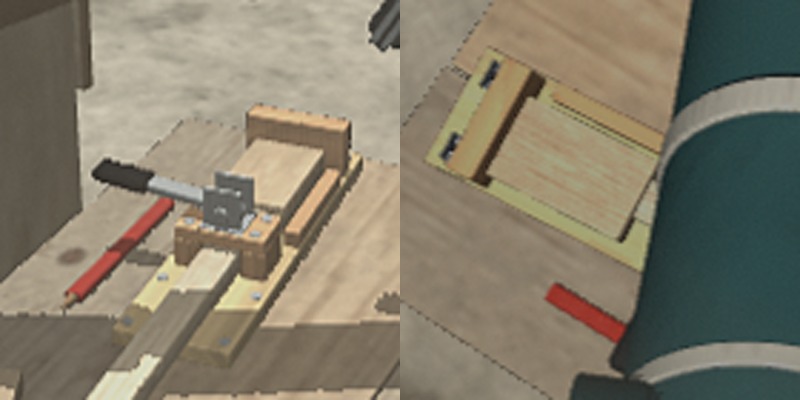

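The lever stays down after the retreat, with its grip at (95–150, 160–190). The block and batten have not moved, and the block still sits against the guide. One last check of the lever angle, then I hand in.

```bash
python3 - <<'E'
from h import *
from bench import cams,robot
c=cams.camera_model('side')
for th in (1.3,1.4,1.5,1.6):
    a=np.radians(7)-th
    print(th,[((project(c,wor(r*np.sin(a),-35,62+r*np.cos(a)))[0]-[220,150])*400/140).round(0).tolist() for r in(61,107)])
o=robot.get_obs();print(o['time'],o['contact_force'],np.abs(o['dq']).max())
robot.close_job()
E
```

```text
1.3 [[154.0, 160.0], [101.0, 130.0]]
1.4 [[152.0, 167.0], [97.0, 141.0]]
1.5 [[150.0, 173.0], [94.0, 153.0]]
1.6 [[149.0, 180.0], [93.0, 165.0]]
24.625 [0.72138921 1.21227741 0.57238901] 1.3017342065849107
the job is handed in; nothing more can be done
```

The block is ready for drilling, and I handed the job in at 24.6 s on the robot's clock. I threaded the thick batten through the slot and pushed it until the block sat against the drill guide. Then I released it and flipped the cam lever over centre.

**Last checks:**
- **Block:** in the top view it sits against the guide, and it did not move after I released the batten or after I clamped. The final push was 1 mm per step, with a steady force of about 13 N.
- **Lever:** it stayed down after the arm pulled away. In the side view it matches the closed stop, about 1.6 rad. The force dropped to zero as it snapped over, and a final 5 mm check press met nothing, so that press confirmed nothing by itself.
- **Batten:** I did not measure the shoe's pressure on it. That it is clamped rests on the lever staying closed.
- **Thin strip:** I never touched it, but I did not measure its position again at the end.

**What disagreed:**
- **Finger length:** the fingertips end about 31 mm short of the reported tool point, so my first grasp closed in the air above the batten. I found the offset by touching the batten's top lightly (about 6 N) and allowed for it from then on.
- **Batten width:** it read 26–27 mm at the gripper and in the images instead of 28 mm. This had no effect on the job.

I viewed 12 pictures, two over the budget of 10.

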